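# Fit the tube carousel to the bench mixer's spindle

### The arm

A 6-joint arm with a two-finger parallel gripper is mounted at the origin on the work surface. World frame = base frame: x ahead of the robot, y to its left, z up, the work surface at z = 0. Lengths are in m, angles in rad, forces in N, time in s.
With the tool pointing down it reaches from about 0.275 to 0.725 m from the base axis. Payload 15.9 kg.
Tool frame: the origin (TCP) lies at the very end of the fingers, on their centre line; the grasp point (between the pads) lies 19 mm behind it; z points along the fingers, y is the direction in which the jaws open and shut (so a half turn about z gives the same grasp; the last joint's range is limited). The gripper opens to 85 mm and grips with 20 to 120 N. Pads are 22 mm wide; open, the fingers measure 114 mm over their backs; the gripper's body (76 mm by 85 mm) begins 54 mm behind the grasp point. The pads swing forward as they close: fully open they stand 13 mm farther back than shut.
Start: joints at [-1.104, 0.213, -0.034, 1.323, 0, 1.571], TCP at [0.225, -0.446, 0.231] pointing down, gripper open.
Joint ranges: [-2.98, 2.98], [-0.74, 1.72], [-1.14, 1.35], [-2.1, 2.04], [-1.57, 1.44], [-3.14, 3.14]. Speed limits (rad/s): [1.89, 1.89, 2.39, 2.57, 3.14, 3.14].

### API

Orientations are given as a unit quaternion [x, y, z, w].
In Python, from bench import robot gives the robot as it stands.
- The arm moves only by the tool carry_out, never from a script. Its argument "motion" is text: rows parted by semicolons, each of 5 numbers parted by spaces: the shift along the tool's x, y, z in mm, then the turn about the tool's z in rad, then the opening, from -1 (shut) to 1 (fully open). A call has 1 to 20 rows; each row is the pose to reach, as a shift and turn from the pose measured when the call began, along the tool's axes at that moment; what a row does not reach only later rows make up. A row lasts 1/12 s, in which the tool goes at most 41.7 mm and 7.16 degrees, less where a joint would pass 70% of its speed; a pose out of reach is approached as far as the arm can. A call with a gripper value outside its range is refused whole. The fingers move at their own pace and stop on an object; "squeeze" is the grip in N (left out, the last holds). Time passes only in rows, so rows that repeat a pose let the fingers close. It gives the time, the measured TCP pose, the force and the opening at its end, in the units of the state.
- robot.observe(): the state, without advancing time (a new reading comes with each control period).
- robot.grab_frame(name): name is "side" or "top" or "wrist"; returns a dict with "image" (420x560x3 uint8, blue, green, red), "camera_matrix" (3x3 intrinsics, pixels), "position" and "rotation" of the camera in the world. Camera axes: x right, y down, z forward; pixel columns grow to the right and rows downward; lengths in m; the calibration is good to about 2 mm. A picture is of the moment at which its call begins. There is no depth.
- robot.job_done(): hands the job in, once; it reports no verdict.
Trained networks look in a picture, given as the dict that the camera call returned (one of the last four; its "shot" number tells which), for a name from the list of things; names that differ only in an ending like _2 or _b are one class to them, and where a whole thing is asked for, a point or a joint stands for the part that bears it (a point fixed in the world has none). Each returns a list of dicts, best first, with "confidence" (0 to 1); they miss things now and then, are a little off and sometimes report something else, mostly with a low value. They report only what shows in the picture. A call takes as long as a camera call. They do not tell look-alikes from the thing itself.
- robot.recognise(label, picture): "rect" ([centre column, centre row, width, height] in pixels, round what is visible of it).
- robot.silhouettes(label, picture): "mask" (420x560 bool, what is visible of it) and "rect" ([centre column, centre row, width, height] in pixels, round what is visible of it).
The state is a dict: "time_s": time; "joints": joint angles; "dq": joint speeds; "effort": joint torques, N m; "position": TCP position; "tcp_rot": TCP orientation; "wrist_force": force on the tool from outside, world axes, zero at the start; "moment": the same for the moment, N m; "finger_gap": finger opening in m.
Only numpy, scipy, OpenCV 4.12 (cv2) and the standard library are available. Lean on these libraries where they do the work, as an engineer would, in place of code of your own. Each camera call takes 0.05 s, during which the arm holds its last target.

### The job

Take the blue tube carousel by its white grip out of its storage stand and fit it to the bench mixer: lower its tapered shank into the spindle and, pressing only lightly (25 N at most on the mixer), turn it until its drive slot drops over the two yellow dogs. Leave it fully home, upright and released, with everything else left where it stands.

Things in the scene. Friction and masses are not known exactly. Their poses are not given: they have to be found in the camera images.
- carousel_grip (a point): Point on the axis of the tube carousel (blue disc 120 mm across, six orange-capped tubes, 0.36 kg), inside its upright white grip bar: 46 mm long (x), 24 mm thick (y, pinch this from above), 60 mm tall. Bar top 25 mm above the point, tube caps end 22 mm below it, disc top 35 mm below it. It stands upright, z up.
- carousel_face (a point): Centre of the carousel's flat underside, 55 mm below carousel_grip, same axes. Below it a tapered steel shank, 34 mm long, 30 mm diameter narrowing to 19 mm. Around it a 60 mm square driving block, 10 mm thick up to the disc, cut right across by one drive slot 10 mm wide, 10 mm deep, along x (parallel to the grip bar). A half turn makes no difference.
- stand_a: The white storage stand that holds the carousel, fixed: base 90 by 90 mm, round socket 64 mm across and 50 mm high, its rim carrying the carousel's underside; the 34 mm shank hangs loosely in it and lifts straight out. Origin on the table under its centre. The spare head stands in a second, identical one.
- nose (a point): Centre of the flat nose face of the mixer's spindle when nothing presses on it, 115 mm above the table; z up, axes those of the housing. Socket below: 31 mm diameter at the mouth, 36 mm deep, same taper as the shank with about 0.6 mm play all round. Fully home, carousel_face lies on this point, the block flat on the nose face.
- dog_top (a point): Point on the spindle axis level with the tops of the two yellow dogs, 8 mm above nose, axes of the housing. Dogs: 8 mm wide, from 20 to 32 mm either side of the axis. The line through them lies 0.15 to 1.45 rad anticlockwise (from above) of this x axis; that angle is not measured: feel or see it. With the slot crossed to them, carousel_face stops here, 8 mm too high.
- mixer: Bench mixer, fixed white housing 170 (x) by 150 mm, 65 mm tall, knob panel on its -x side, steel spindle on top (nose 68 mm across). Origin on the table under the spindle axis. The spindle resists turning with about 0.25 N m, so press lightly or it is dragged round, and floats on a spring: it starts to sink at about 7 N of load (carousel included), 0.7 N more per mm, then a hard stop after 5 mm; it rises again when let go.
- spare_grip (a point): A bystander: the grey spare head with black grip, same shapes as the carousel but without tubes, in the other white stand. The point is in its grip bar, 105 mm above the table. Not to be moved.
- green_rack: A bystander: green tube rack with blue caps, 72 by 162 mm, 91 mm tall; origin under its centre.
- orange_rack: A bystander: orange tube rack with white caps, 102 by 132 mm, 91 mm tall; origin under its centre.
- bottle: A bystander: glass jar with yellow lid, 86 mm diameter, 170 mm tall; origin under its centre.
- tip_box: A bystander: blue box with clear lid, 125 by 85 mm, 81 mm tall; origin under its centre.
- plates: A bystander: two stacked well plates, 128 by 86 mm, 29 mm tall; origin under its centre.
- beaker: A bystander: white beaker, 80 mm diameter, 100 mm tall; origin under its centre.
Mind the look-alikes: they are no part of the job. Leave any green look-alike of the part that bears carousel_grip alone.

How it is judged:
On the way, in this order (a step that is already met when the one before it is completed fails the run):
1. the carousel is lifted clear of its stand (height (world z) of carousel_face above 0.095 m), for 0.1 s.
2. the carousel is down on the nose face with its slot over the dogs (z of carousel_face in the frame of nose below 0.002 m and horizontal distance between carousel_face and nose below 0.004 m and angle between carousel_face's own z axis and vertical below 0.04 rad), for 0.1 s.
At the end, for the whole second after the job is handed in: The carousel sits in the spindle, released: its driving face within 2 mm above (4 mm below) the nose point, within 4 mm of it sideways, upright to 0.04 rad (all of step 2 and z of carousel_face in the frame of nose above -0.004 m); the robot touches nothing.
It fails at once if more than 25 N on the mixer (contact force between mixer and anything else above 25 N).
It fails at once if a bystander moved more than 20 mm (distance of any of spare_grip, green_rack, orange_rack, bottle, tip_box, plates, beaker from where it was at the start of the episode above 0.02 m).
It also fails if it takes over 53 s, if anything falls off the work surface, if the arm or the gripper's body presses on something with over 40 N, if the wrist force passes 120 N, or if a joint passes its speed limit or range.

## Working session

There is one attempt and no reset: what is moved stays moved. The work goes in short steps, Python scripts to look and compute and a tool call to move; the robot and the scene stay as the last step left them, time stands still between calls to the robot, and variables do not carry over. Pictures are saved under pics/ and viewed, and the job is handed in when it is done.

Besides the shell and the picture viewer there is one more tool, called after "Call:" as a command line: name --argument value ..., lists and objects as JSON in quotes. carry_out: Moves the arm, as the interface text tells. Its arguments: {"type":"object","properties":{"motion":{"type":"string"},"squeeze":{"type":"number"}},"required":["motion"]}

```bash
ls; mkdir -p pics; python3 - <<'E'
from bench import robot
import cv2,pickle
print(robot.observe())
for n in ["side","top"]:
    f=robot.grab_frame(n); cv2.imwrite(f"pics/{n}0.png",f["image"]); pickle.dump(f,open(f"{n}0.pkl","wb"))
    print(n,f["camera_matrix"],f["position"],f["rotation"],f["shot"])
    for l in ["carousel_grip","mixer","stand_a","spare_grip"]:
        print(l,[(r["rect"],r["confidence"]) for r in robot.recognise(l,f)])
E
```

```text
pics
{'time_s': 0.0, 'joints': array([-1.10402406e+00,  2.13380317e-01, -3.50442378e-02,  1.32355809e+00,
       -1.09402657e-05,  1.57079661e+00]), 'dq': array([ 0.00086679,  0.00041466,  0.00036435, -0.00155565, -0.00136541,
       -0.00090636]), 'effort': array([-1.15449267e-03, -6.86154699e+01,  4.87122202e+01,  1.72407908e-02,
       -2.86689547e-04, -7.49987038e-06]), 'position': array([ 0.22483754, -0.44619185,  0.23081002]), 'tcp_rot': array([ 9.72888712e-01,  2.31273004e-01, -1.42503734e-04, -5.75812904e-04]), 'wrist_force': array([ 0.06637794,  0.07164951, -0.34803563]), 'moment': array([ 0.01519639, -0.05427946,  0.0366317 ]), 'finger_gap': 0.08538570005718654}
side [[396.53650902   0.         274.93880831]
 [  0.         396.53650902 209.62794855]
 [  0.           0.           1.        ]] [0.06798878 0.80904798 0.74445073] [-0.2506325   0.84387041 -0.45600311  0.13087107] 1
carousel_grip [([272.6, 324.2, 54.2, 55.0], 0.8)]
mixer [([270.1, 226.9, 68.3, 55.1], 0.88)]
stand_a [([219.3, 298.0, 42.4, 26.6], 0.84)]
spare_grip [([329.8, 179.7, 34.9, 31.3], 0.82), ([269.5, 226.9, 67.2, 54.9], 0.26)]
top [[520.48942472   0.         286.3664108 ]
 [  0.         520.48942472 202.4719685 ]
 [  0.           0.           1.        ]] [ 0.28390208 -0.01085003  1.62072712] [ 0.71177752 -0.69506645  0.07285031 -0.07034365] 2
carousel_grip [([177.9, 270.2, 42.9, 37.4], 0.88), ([194.8, 204.9, 38.8, 39.2], 0.72), ([286.7, 203.8, 53.2, 57.1], 0.38)]
mixer [([286.2, 204.2, 50.4, 56.1], 0.98), ([353.6, 154.3, 34.1, 47.8], 0.61)]
stand_a [([213.3, 220.8, 6.5, 4.2], 0.53)]
spare_grip [([384.8, 218.8, 38.1, 37.5], 0.96), ([186.1, 158.1, 36.9, 43.7], 0.45)]
```

View pics/side0.png

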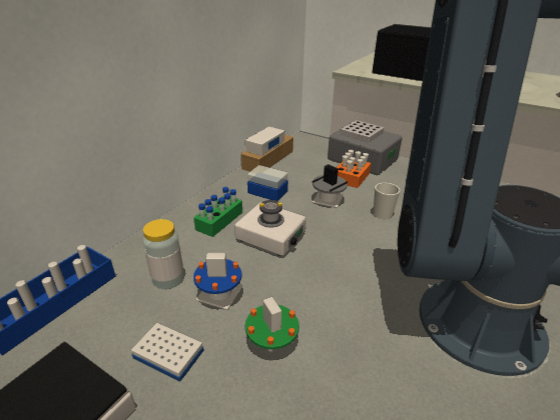

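View pics/top0.png

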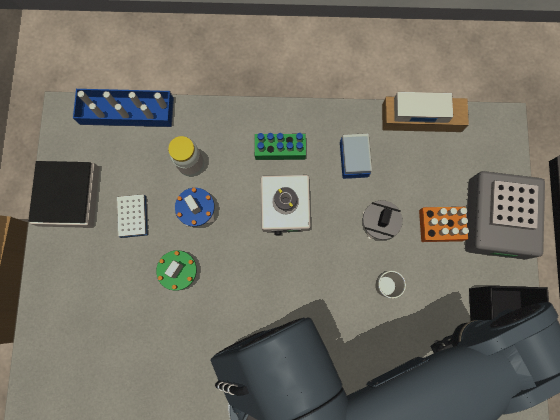

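```bash
python3 - <<'E'
import cv2
a=cv2.imread("pics/top0.png")
c=cv2.resize(a[130:310,140:320],(600,600),interpolation=cv2.INTER_CUBIC); cv2.imwrite("pics/top0c.png",c)
a=cv2.imread("pics/side0.png")
c=cv2.resize(a[180:360,190:390],None,fx=3.3,fy=3.3,interpolation=cv2.INTER_CUBIC); cv2.imwrite("pics/side0c.png",c)
E
```

```text
(no output)
```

View pics/top0c.png

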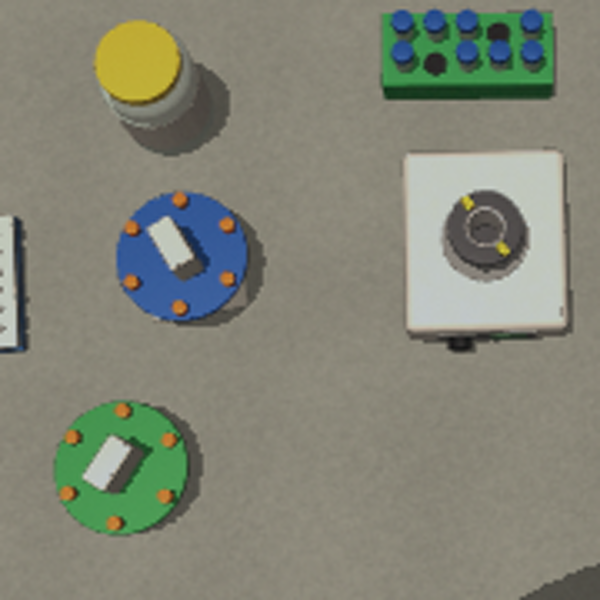

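View pics/side0c.png

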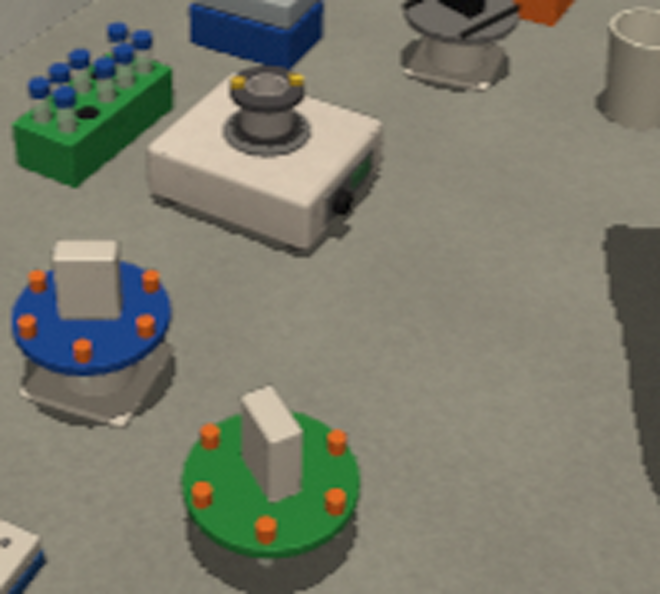

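Blue carousel at top px (195,207), in a white stand. The green one at (177,270) is the look-alike, and the grey one at (382,219) has the black grip (spare). The blue one fits the description and the enlarged crops confirm it. The yellow dogs show at about top px (280,190) and (291,205).

```bash
cat > h.py <<'E'
import numpy as np,cv2
from scipy.spatial.transform import Rotation as R
def ray(f,u,v):
    K=f["camera_matrix"]; d=np.linalg.inv(K)@np.array([u,v,1.]); return R.from_quat(f["rotation"]).apply(d)
def at(f,u,v,z):
    d=ray(f,u,v);p=f["position"];return p+d*(z-p[2])/d[2]
def proj(f,P):
    c=R.from_quat(f["rotation"]).inv().apply(np.atleast_2d(P)-f["position"]); q=c@f["camera_matrix"].T; return q[:,:2]/q[:,2:]
def blobs(f,lo,hi,roi=None,mina=5):
    hsv=cv2.cvtColor(f["image"],cv2.COLOR_BGR2HSV); m=cv2.inRange(hsv,np.array(lo),np.array(hi))
    if roi: 
        k=np.zeros_like(m);x0,y0,x1,y1=roi;k[y0:y1,x0:x1]=255;m&=k
    n,l,s,c=cv2.connectedComponentsWithStats(m)
    return [(c[i].round(2),s[i][4]) for i in range(1,n) if s[i][4]>=mina],m
E
python3 - <<'E'
import pickle; from h import *
t=pickle.load(open("top0.pkl","rb")); s=pickle.load(open("side0.pkl","rb"))
print(R.from_quat(t["rotation"]).as_matrix().round(3))
for f,roi in((t,(165,180,225,235)),(s,(185,240,250,310))):
    b,_=blobs(f,(5,140,120),(18,255,255),roi,4)
    P=np.array([at(f,*c,.083) for c,a in b]); print(P.round(4),[a for c,a in b])
    A=np.c_[2*P[:,:2],np.ones(len(P))]; x=np.linalg.lstsq(A,(P[:,:2]**2).sum(1),rcond=None)[0]; print("caps circ",x[:2],np.sqrt(x[2]+x[0]**2+x[1]**2))
b,m=blobs(t,(105,120,60),(125,255,255),(165,180,225,235),50); print(b)
pts=np.argwhere(m)[:,::-1]; (c,r)=cv2.minEnclosingCircle(pts.astype(np.float32)); print("disc",at(t,*c,.07),r)
for f,roi in((t,(260,180,312,225)),(s,(250,190,300,225))):
    b,_=blobs(f,(22,120,90),(35,255,255),roi,2); print(b)
    P=np.array([at(f,*c,.122) for c,a in b]); print(P.round(4))
    if len(P)==2: d=P[0]-P[1];print(P.mean(0),np.linalg.norm(d),np.arctan2(d[1],d[0]))
# bar top in top
g=t["image"]; hsv=cv2.cvtColor(g,cv2.COLOR_BGR2HSV)
m=((hsv[...,1]<40)&(hsv[...,2]>165)).astype(np.uint8); k=np.zeros_like(m);k[188:222,180:212]=1;m&=k
pts=np.argwhere(m)[:,::-1]
w=np.array([at(t,*p,.13)[:2] for p in pts]); print(len(w),w.mean(0)); r=cv2.minAreaRect((w*1000).astype(np.float32));print(r)
print("disc px from mixer etc", [at(t,u,v,z).round(3) for u,v,z in((181,149,.17),(286,200,.115),(131,215,.029))])
E
```

```text
[[ 0.023 -0.979  0.201]
 [-1.    -0.024 -0.001]
 [ 0.006 -0.201 -0.979]]
[[0.6335 0.2695 0.083 ]
 [0.6061 0.3116 0.083 ]
 [0.6116 0.2255 0.083 ]
 [0.5565 0.3089 0.083 ]
 [0.5617 0.2222 0.083 ]
 [0.535  0.2638 0.083 ]] [np.int32(12), np.int32(9), np.int32(11), np.int32(11), np.int32(11), np.int32(11)]
caps circ [0.58404479 0.26702282] 0.0497459869670684
[[0.6284 0.2738 0.083 ]
 [0.5559 0.2264 0.083 ]
 [0.6007 0.316  0.083 ]
 [0.5285 0.269  0.083 ]
 [0.5507 0.3132 0.083 ]] [np.int32(25), np.int32(23), np.int32(24), np.int32(25), np.int32(26)]
caps circ [0.5784035  0.27121191] 0.05008980133275085
[(array([194.59, 207.15]), np.int32(859))]
disc [0.58319666 0.26649361 0.07      ] 19.604164123535156
[(array([279.64, 190.45]), np.int32(11)), (array([290.38, 204.08]), np.int32(13))]
[[ 0.628   0.0081  0.122 ]
 [ 0.5877 -0.0245  0.122 ]]
[ 0.60782038 -0.00818445  0.122     ] 0.05182855964765326 0.6802847239107526
[(array([261.62, 204.85]), np.int32(13)), (array([279.29, 203.5 ]), np.int32(14))]
[[ 0.6227  0.0123  0.122 ]
 [ 0.5838 -0.0223  0.122 ]]
[ 0.6032922  -0.00501621  0.122     ] 0.05204296785508593 0.726225342111106
105 [0.58431944 0.26704748]
((584.2130737304688, 267.0910339355469), (42.90727233886719, 20.84051513671875), 33.37803649902344)
disc px from mixer etc [array([0.733, 0.297, 0.17 ]), array([ 0.601, -0.011,  0.115]), array([0.56 , 0.468, 0.029])]
```

Carousel at about (0.582, 0.268) with the bar at +0.58 rad. Nose at about (0.605, -0.007) with the dogs at about 0.70 rad. Next I go over the mixer for a wrist picture.

Call:
carry_out --motion "40 -16 -20 -0.12 1;80 -33 -40 -0.24 1;115 -48 -60 -0.36 1;152 -64 -70 -0.48 1;190 -80 -70 -0.6 1;230 -96 -70 -0.7 1;268 -112 -70 -0.82 1;306 -128 -70 -0.94 1;344 -144 -70 -1.06 1;382 -160 -70 -1.18 1;420 -176 -70 -1.3 1;458 -192 -70 -1.42 1;496 -207 -70 -1.5 1;520 -218 -70 -1.5 1;532 -222 -70 -1.5 1;532 -222 -70 -1.5 1;532 -222 -70 -1.5 1"

```text
time_s: 1.92
position: [0.6004, -0.0083, 0.3007]
tcp_rot: [0.554, 0.833, -0.0, -0.0]
wrist_force: [0.1, 0.1, 0.5]
finger_gap: 0.0856
```

```bash
python3 - <<'E'
from bench import robot
import cv2,pickle
from h import *
o=robot.observe();print(o["time_s"],o["joints"].round(3),o["position"].round(4),R.from_quat(o["tcp_rot"]).as_matrix().round(3))
f=robot.grab_frame("wrist"); cv2.imwrite("pics/w1.png",f["image"]); pickle.dump(f,open("w1.pkl","wb"))
print(f["position"],R.from_quat(f["rotation"]).as_matrix().round(3))
E
```

```text
1.9167 [-0.014  0.445  0.464  1.591 -0.     1.16 ] [ 0.6004 -0.0083  0.3007] [[-0.387  0.922 -0.001]
 [ 0.922  0.387 -0.   ]
 [ 0.    -0.001 -1.   ]]
[0.56980447 0.06201627 0.4417716 ] [[ 0.922  0.369  0.115]
 [ 0.387 -0.879 -0.278]
 [-0.002  0.301 -0.954]]
```

View pics/w1.png

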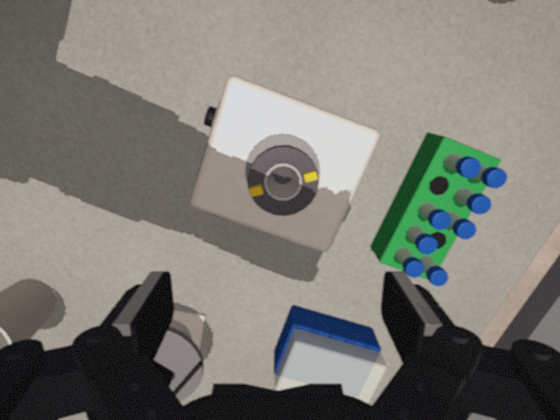

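The wrist view shows the nose at about (283,180) and the dogs at (256,191) and (311,177).

```bash
python3 - <<'E'
import pickle; from h import *
f=pickle.load(open("w1.pkl","rb"))
b,m=blobs(f,(20,120,60),(35,255,255),(235,150,335,210),10);print(b)
P=np.array([at(f,*c,.1225) for c,a in b]);d=P[1]-P[0];print(P,P.mean(0),np.linalg.norm(d),np.arctan2(d[1],d[0]))
# refine angle w/ dog top corners
for z in (.123,):
  for i,(c,a) in enumerate(b):
    mm=np.zeros_like(m);x,y=c.astype(int);mm[y-12:y+12,x-14:x+14]=m[y-12:y+12,x-14:x+14]
    w=np.array([at(f,*p[::-1],z)[:2] for p in np.argwhere(mm)]);print(cv2.minAreaRect((w*1000).astype(np.float32)))
cv2.imwrite("pics/w1c.png",cv2.resize(f["image"][130:240,215:355],None,fx=5,fy=5,interpolation=cv2.INTER_CUBIC))
for cx in ([.6075,-.0080],[.605,-.007]):
  a=np.linspace(0,2*np.pi,9); print(proj(f,np.c_[cx[0]+.034*np.cos(a),cx[1]+.034*np.sin(a),np.full(9,.115)]).round(0).tolist())
E
```

```text
[(array([310.12, 176.13]), np.int32(136)), (array([256.06, 190.26]), np.int32(138))]
[[ 0.62484813  0.00723556  0.1225    ]
 [ 0.58452339 -0.02408682  0.1225    ]] [ 0.60468576 -0.00842563  0.1225    ] 0.05106051361777122 -2.481188064223426
((624.637939453125, 7.3779754638671875), (12.251977920532227, 9.467599868774414), 37.26860427856445)
((584.5198364257812, -23.854440689086914), (12.54520034790039, 10.109745025634766), 45.20390701293945)
[[319.0, 196.0], [320.0, 168.0], [301.0, 148.0], [272.0, 148.0], [252.0, 168.0], [252.0, 195.0], [272.0, 214.0], [299.0, 214.0], [319.0, 196.0]]
[[317.0, 194.0], [318.0, 166.0], [298.0, 146.0], [270.0, 146.0], [250.0, 166.0], [250.0, 193.0], [270.0, 212.0], [297.0, 212.0], [317.0, 194.0]]
```

View pics/w1c.png

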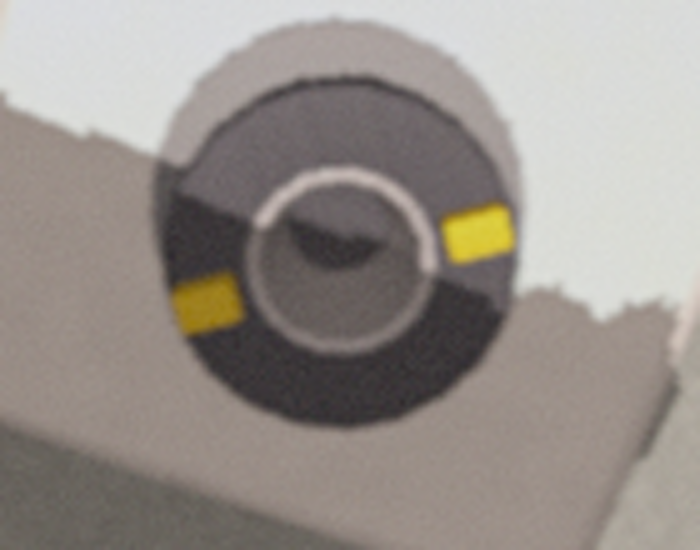

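Call:
carry_out --motion "30 10 0 -0.12 1;60 20 0 -0.24 1;90 30 5 -0.36 1;120 41 10 -0.48 1;150 51 15 -0.6 1;178 61 20 -0.72 1;205 70 25 -0.84 1;230 78 30 -0.96 1;248 84 35 -1.08 1;258 88 40 -1.2 1;263 89 45 -1.32 1;263 89 50 -1.44 1;263 89 50 -1.56 1;263 89 50 -1.68 1;263 89 50 -1.76 1;263 89 50 -1.76 1;263 89 50 -1.76 1"

```text
time_s: 3.38
position: [0.5806, 0.2669, 0.2516]
tcp_rot: [-0.287, 0.958, -0.0, 0.0]
wrist_force: [-0.4, 0.0, 0.3]
finger_gap: 0.0855
```

```bash
python3 - <<'E'
from bench import robot
import cv2,pickle
from h import *
o=robot.observe();M=R.from_quat(o["tcp_rot"]).as_matrix();print(o["time_s"],o["joints"].round(3),o["position"].round(4),np.arctan2(M[1,0],M[0,0]))
f=robot.grab_frame("wrist"); cv2.imwrite("pics/w2.png",f["image"]); pickle.dump(f,open("w2.pkl","wb"))
b,_=blobs(f,(5,140,100),(18,255,255),None,20);print(b)
P=np.array([at(f,*c,.083) for c,a in b]);print(P.round(4))
A=np.c_[2*P[:,:2],np.ones(len(P))]; x=np.linalg.lstsq(A,(P[:,:2]**2).sum(1),rcond=None)[0]; print("caps circ",x[:2],np.sqrt(x[2]+x[0]**2+x[1]**2))
E
```

```text
3.3833 [ 0.431  0.523  0.462  1.51  -0.    -0.151] [0.5806 0.2669 0.2516] -2.5602087154213042
[(array([389.22,  17.93]), np.int32(215)), (array([508.93,  26.03]), np.int32(222)), (array([409.69,  75.44]), np.int32(193)), (array([466.62,  79.24]), np.int32(215)), (array([247.48, 136.27]), np.int32(161)), (array([304.68, 136.16]), np.int32(153)), (array([221.04, 184.51]), np.int32(162)), (array([331.32, 184.58]), np.int32(152)), (array([249.78, 229.05]), np.int32(147)), (array([302.84, 229.27]), np.int32(147))]
[[0.4209 0.2659 0.083 ]
 [0.3741 0.3475 0.083 ]
 [0.4447 0.3061 0.083 ]
 [0.4215 0.3466 0.083 ]
 [0.5582 0.222  0.083 ]
 [0.5314 0.2626 0.083 ]
 [0.607  0.2247 0.083 ]
 [0.5533 0.3064 0.083 ]
 [0.6288 0.2684 0.083 ]
 [0.6021 0.3094 0.083 ]]
caps circ [0.50682567 0.30325477] 0.09820983580008143
```

View pics/w2.png

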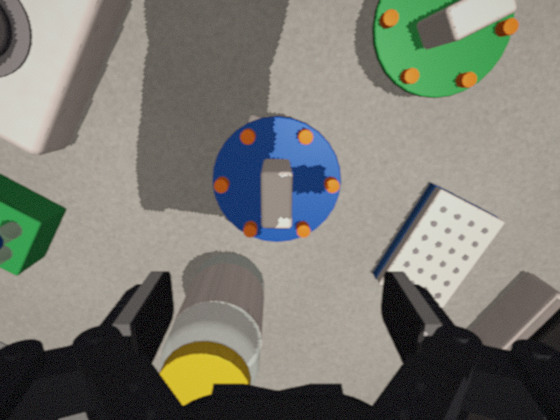

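The blue carousel is directly under the tool and its bar is parallel to tool x (bar px 262–291 × 160–228). The cap ring gives (0.580, 0.2655), in line with the other views. The two side caps lie on the jaw line, so the TCP stays above 0.083. Descending and gripping.

Call:
carry_out --motion "0 0 38 0 1;0 0 76 0 1;0 0 112 0 1;0 0 140 0 1;0 0 156 0 1;0 0 162 0 1;0 0 162 0 1;0 0 162 0 -1;0 0 162 0 -1;0 0 162 0 -1;0 0 162 0 -1;0 0 162 0 -1;0 0 162 0 -1;0 0 162 0 -1;0 0 162 0 -1;0 0 162 0 -1" --squeeze 80

```text
time_s: 4.77
position: [0.581, 0.2672, 0.0903]
tcp_rot: [-0.286, 0.958, 0.0, 0.001]
wrist_force: [0.7, -1.2, 6.8]
finger_gap: 0.0235
```

Call:
carry_out --motion "0 0 -15 0 -1;0 0 -45 0 -1;0 0 -80 0 -1;0 0 -110 0 -1;0 0 -125 0 -1;0 0 -130 0 -1;10 -19 -130 0 -1;25 -46 -130 -0.02 -1;42 -78 -130 -0.04 -1;60 -112 -130 -0.06 -1;78 -145 -130 -0.08 -1;95 -178 -130 -0.09 -1;110 -206 -130 -0.09 -1;122 -228 -130 -0.09 -1;129 -240 -130 -0.09 -1;131 -243 -130 -0.09 -1;131 -243 -130 -0.09 -1;131 -243 -130 -0.09 -1"

```text
time_s: 6.27
position: [0.6045, -0.007, 0.2196]
tcp_rot: [-0.329, 0.944, 0.0, 0.0]
wrist_force: [-0.1, -0.3, -3.5]
finger_gap: 0.0232
```

```bash
python3 - <<'E'
from bench import robot
import cv2,pickle
from h import *
o=robot.observe();M=R.from_quat(o["tcp_rot"]).as_matrix();print(o["time_s"],o["joints"].round(3),o["position"].round(4),np.arctan2(M[1,0],M[0,0]),M[:,2],o["wrist_force"],o["finger_gap"])
ims=[]
for n in("wrist","side","top"):
    f=robot.grab_frame(n); pickle.dump(f,open(f"{n}3.pkl","wb"));ims.append(f["image"])
cv2.imwrite("pics/a3.png",np.hstack([cv2.resize(ims[0],(400,300)),cv2.resize(ims[1][140:290,170:370],(400,300))]))
cv2.imwrite("pics/b3.png",cv2.resize(ims[2][140:260,220:360],None,fx=5,fy=5))
E
```

```text
6.2667 [-1.200e-02  4.380e-01  2.490e-01  1.381e+00  1.000e-03 -6.830e-01] [ 0.6045 -0.007   0.2196] -2.4702459520375997 [ 2.15001540e-04  8.16819726e-04 -9.99999643e-01] [-0.05659745 -0.25915076 -3.52279941] 0.023244351147445632
```

View pics/a3.png

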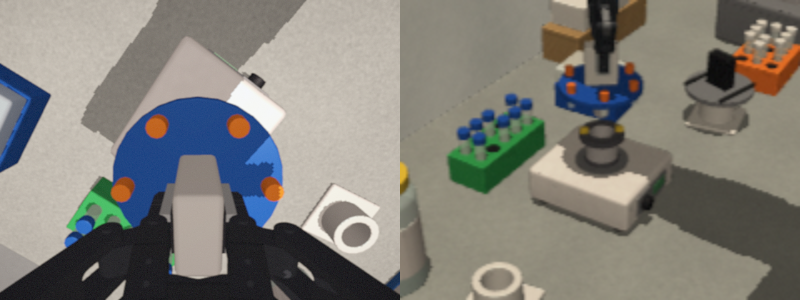

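View pics/b3.png

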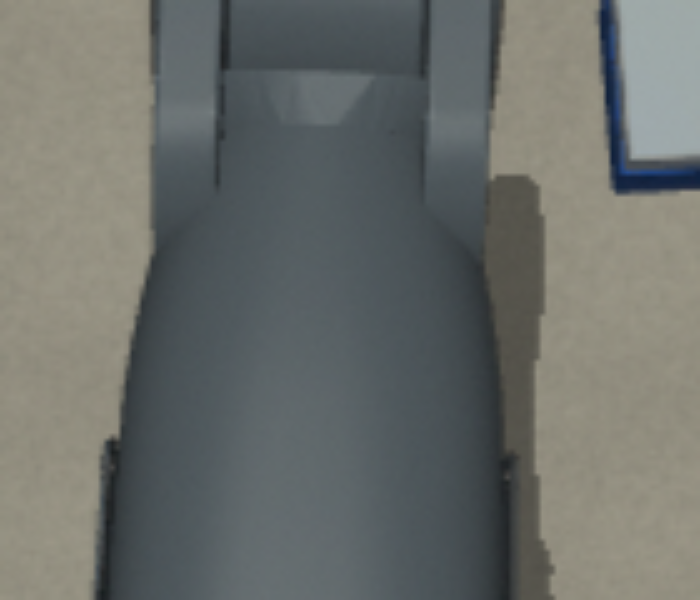

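```bash
python3 - <<'E'
import pickle; from h import *
for n,roi in(("wrist",None),("side",(240,150,300,205))):
    f=pickle.load(open(n+"3.pkl","rb"))
    b,_=blobs(f,(3,140,80),(18,255,255),roi,8);print(b)
    P=np.array([at(f,*c,.2123) for c,a in b]);print(n,P.round(4).tolist())
    from scipy.optimize import least_squares
    s=least_squares(lambda x:np.hypot(P[:,0]-x[0],P[:,1]-x[1])-.05,[.604,-.008]);print(s.x,s.fun.round(4))
    a=np.arctan2(P[:,1]-s.x[1],P[:,0]-s.x[0]); print(np.degrees(a)%60)
E
```

```text
[(array([219.48, 176.64]), np.int32(745)), (array([333.15, 176.54]), np.int32(743)), (array([171.28, 265.3 ]), np.int32(787)), (array([380.75, 264.49]), np.int32(733))]
wrist [[0.5847, -0.0536, 0.2123], [0.5548, -0.0161, 0.2123], [0.6319, -0.0467, 0.2123], [0.5722, 0.0279, 0.2123]]
[ 0.60430967 -0.00754563] [ 0.0001  0.0002 -0.0021 -0.0022]
[ 6.89714798  9.81205698  5.21461725 12.22574293]
[(array([281.97, 153.43]), np.int32(37)), (array([252.13, 157.85]), np.int32(60)), (array([246.9 , 165.83]), np.int32(48)), (array([284.43, 173.62]), np.int32(21)), (array([254.33, 175.  ]), np.int32(18)), (array([255.2, 183.5]), np.int32(20)), (array([286.5 , 182.27]), np.int32(22)), (array([271.74, 187.43]), np.int32(23))]
side [[0.6572, -0.1515, 0.2123], [0.7161, -0.0746, 0.2123], [0.698, -0.0229, 0.2123], [0.5811, -0.0429, 0.2123], [0.6473, 0.011, 0.2123], [0.6174, 0.0491, 0.2123], [0.5503, -0.0037, 0.2123], [0.5685, 0.042, 0.2123]]
[ 0.63122099 -0.03461331] [ 0.0697  0.0438  0.0178  0.0008 -0.0017  0.0348  0.0367  0.049 ]
[42.51857598 34.7976173   9.92394313  9.43538916 10.57163191 39.37706086
 39.10105774  9.32840053]
```

```bash
python3 - <<'E'
import pickle; from h import *
from scipy.optimize import least_squares
def fit(n,idx,roi,x0,lo=(3,140,80),fixed=None,mina=8):
    f=pickle.load(open(n+".pkl","rb")); b,_=blobs(f,lo,(18,255,255),roi,mina); U=np.array([c for c,a in b])
    if idx is not None: U=U[idx]
    def res(x):
        a=x[3]+np.arange(6)*np.pi/3; P=np.c_[x[0]+.05*np.cos(a),x[1]+.05*np.sin(a),np.full(6,x[2])]
        q=proj(f,P); d=np.linalg.norm(U[:,None]-q[None],axis=2); j=d.argmin(1); return (U-q[j]).ravel()
    s=least_squares(res,x0); print(n,s.x.round(4),"rms px",np.sqrt((s.fun**2).mean()).round(2),"cov",np.sqrt(np.diag(np.linalg.inv(s.jac.T@s.jac)))[:3]*.3)
fit("w2",slice(4,10),None,[.58,.267,.08,.55],(5,140,100),mina=20)
fit("wrist3",None,None,[.604,-.008,.21,.14])
fit("side0",None,(185,240,250,310),[.58,.27,.08,.55],(5,140,120),mina=4)
fit("side3",slice(3,8),(240,150,300,205),[.6,0,.21,.14])
fit("top0",None,(165,180,225,235),[.58,.27,.08,.55],(5,140,120),mina=4)
f=pickle.load(open("side3.pkl","rb"))
cv2.imwrite("pics/s3c.png",cv2.resize(f["image"][130:240,230:320],None,fx=5.4,fy=5.4,interpolation=cv2.INTER_CUBIC))
E
```

```text
w2 [0.5817 0.2665 0.0757 0.0584] rms px 0.08 cov [0.00017865 0.0001425  0.00071532]
wrist3 [ 0.6048 -0.007   0.2053  0.1492] rms px 0.3 cov [9.79017109e-05 9.01232456e-05 2.50709014e-04]
side0 [0.5786 0.271  0.0826 0.0545] rms px 0.08 cov [0.00380367 0.00397361 0.00498442]
side3 [ 0.607  -0.0088  0.2043  0.146 ] rms px 0.05 cov [0.00489063 0.00742283 0.00496657]
top0 [0.5781 0.2828 0.0371 0.5789] rms px 4.51 cov [0.00253036 0.00235223 0.01283842]
```

View pics/s3c.png

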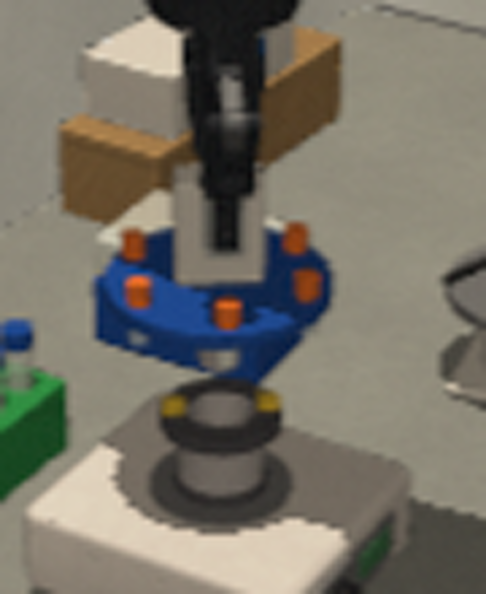

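```bash
python3 - <<'E'
import pickle; from h import *
f=pickle.load(open("side3.pkl","rb")); g=pickle.load(open("side0.pkl","rb"))
U=proj(f,[[.599,.0035,.2123]])[0]; V=proj(g,[[.5784,.2712,.083]])[0]
for dz in(.083,.080,.0757): print(dz,at(g,*V,dz).round(4),at(f,*U,dz+.1293).round(4), (at(f,*U,dz+.1293)-at(g,*V,dz)).round(4))
b,_=blobs(f,(22,120,90),(35,255,255),(250,190,300,225),2);print(b,[at(f,*c,.122) for c,a in b])
p=proj(f,[[.6045,-.007,z] for z in(.1,.122,.2123,.26)]);print(p,U)
print(proj(g,[[.581,.267,.0757]]),V)
E
```

```text
0.083 [0.5784 0.2712 0.083 ] [0.599  0.0035 0.2123] [ 0.0206 -0.2677  0.1293]
0.08 [0.5807 0.2688 0.08  ] [ 0.602  -0.001   0.2093] [ 0.0213 -0.2698  0.1293]
0.0757 [0.584  0.2653 0.0757] [ 0.6063 -0.0076  0.205 ] [ 0.0223 -0.2728  0.1293]
[(array([261.54, 204.85]), np.int32(13)), (array([279.5, 204. ]), np.int32(12))] [array([0.62294186, 0.01239182, 0.122     ]), array([ 0.58187243, -0.02033794,  0.122     ])]
[[270.49794966 210.03341102]
 [270.50958166 203.74506272]
 [270.55998592 176.49612065]
 [270.58847865 161.09272675]] [270.13288147 178.53946821]
[[217.41397352 272.04930603]] [216.91689338 271.19212179]
```

All views agree: carousel axis over the nose within about 2 mm, slot at 0.672 rad against dogs at about 0.67. Lowering slowly while watching the force.

Call:
carry_out --motion "0 0 10 0 -1;0 0 22 0 -1;0 0 34 0 -1;0 0 42 0 -1;0 0 46 0 -1;0 0 46 0 -1;0 0 46 0 -1"

```text
time_s: 7.0
position: [0.6048, -0.0065, 0.1741]
tcp_rot: [-0.33, 0.944, 0.0, 0.001]
wrist_force: [0.7, 0.0, -3.3]
finger_gap: 0.0233
```

```bash
python3 - <<'E'
from bench import robot
from h import *
o=robot.observe();print(o["position"].round(4),o["wrist_force"].round(2),o["moment"].round(3))
E
```

```text
[ 0.6048 -0.0065  0.1741] [ 0.72  0.   -3.29] [-0.009 -0.027  0.004]
```

No contact yet (face at about 0.134). Going on in small steps.

Call:
carry_out --motion "0 0 2 0 -1;0 0 4 0 -1;0 0 6 0 -1;0 0 8 0 -1;0 0 8 0 -1"

```text
time_s: 7.42
position: [0.6048, -0.0067, 0.1659]
tcp_rot: [-0.33, 0.944, -0.0, 0.0]
wrist_force: [0.9, -2.6, -4.3]
finger_gap: 0.0231
```

Call:
carry_out --motion "0.5 -0.6 0 0 -1;1 -1.2 0 0 -1;1 -1.2 0 0 -1;1 -1.2 2 0 -1;1 -1.2 2 0 -1"

```text
time_s: 7.83
position: [0.6046, -0.0082, 0.1635]
tcp_rot: [-0.33, 0.944, 0.0, 0.0]
wrist_force: [0.2, 0.1, -2.9]
finger_gap: 0.0234
```

```bash
python3 - <<'E'
from bench import robot
from h import *
o=robot.observe();M=R.from_quat(o["tcp_rot"]).as_matrix();print(o["position"].round(4),o["wrist_force"].round(2),o["moment"].round(3),np.arctan2(M[1,0],M[0,0]),M[:,2])
E
```

```text
[ 0.6046 -0.0082  0.1635] [ 0.24  0.14 -2.95] [-0.024  0.001 -0.005] -2.4690973691143374 [ 5.48886711e-04  2.74429216e-04 -9.99999812e-01]
```

Call:
carry_out --motion "0 0 1 0 -1;0 0 2 0 -1;0 0 2 0 -1;0 0 2 0 -1"

```text
time_s: 8.17
position: [0.6046, -0.0083, 0.1615]
tcp_rot: [-0.33, 0.944, -0.0, 0.0]
wrist_force: [0.4, -0.9, -4.6]
finger_gap: 0.0232
```

Call:
carry_out --motion "0 0 1 0 -1;0 0 2 0 -1;0 0 2 0 -1;0 0 2 0 -1"

```text
time_s: 8.5
position: [0.6046, -0.0083, 0.1594]
tcp_rot: [-0.33, 0.944, -0.0, 0.0]
wrist_force: [1.9, -0.9, -4.5]
finger_gap: 0.0233
```

Call:
carry_out --motion "-0.3 -0.6 0 0 -1;-0.3 -0.6 1 0 -1;-0.3 -0.6 2 0 -1;-0.3 -0.6 2 0 -1"

```text
time_s: 8.83
position: [0.6051, -0.0086, 0.1571]
tcp_rot: [-0.33, 0.944, 0.0, 0.0]
wrist_force: [0.5, -0.3, -4.2]
finger_gap: 0.023
```

```bash
python3 - <<'E'
from bench import robot
from h import *
o=robot.observe();M=R.from_quat(o["tcp_rot"]).as_matrix();print(o["position"].round(4),o["wrist_force"].round(2),o["moment"].round(3),np.arctan2(M[1,0],M[0,0]),M[:,2])
E
```

```text
[ 0.6051 -0.0086  0.1571] [ 0.45 -0.27 -4.17] [-0.026 -0.02  -0.029] -2.4691484807870094 [-7.70683734e-06  1.63016461e-04 -9.99999987e-01]
```

The face is about 6 mm below the dog tops with no vertical load, so the slot is over the dogs. Final 2 mm.

Call:
carry_out --motion "0 0 1 0 -1;0 0 1.5 0 -1;0 0 2 0 -1;0 0 2 0 -1"

```text
time_s: 9.17
position: [0.6051, -0.0086, 0.1553]
tcp_rot: [-0.33, 0.944, 0.0, 0.0]
wrist_force: [-0.4, -1.2, -1.0]
finger_gap: 0.0235
```

Call:
carry_out --motion "0 0 0.7 0 -1;0 0 1 0 -1;0 0 1 0 -1;0 0 1 0 -1"

```text
time_s: 9.5
position: [0.6051, -0.0086, 0.1545]
tcp_rot: [-0.33, 0.944, -0.0, 0.0]
wrist_force: [-2.8, -0.8, 4.8]
finger_gap: 0.0226
```

```bash
python3 - <<'E'
from bench import robot
from h import *
import pickle
o=robot.observe();print(o["position"].round(4),o["wrist_force"].round(2),o["moment"].round(3))
f=robot.grab_frame("side");pickle.dump(f,open("side4.pkl","wb"))
cv2.imwrite("pics/s4c.png",cv2.resize(f["image"][150:260,220:330],None,fx=5,fy=5,interpolation=cv2.INTER_CUBIC))
E
```

```text
[ 0.6051 -0.0086  0.1545] [-2.85 -0.79  4.83] [-0.106  0.607  0.033]
```

View pics/s4c.png

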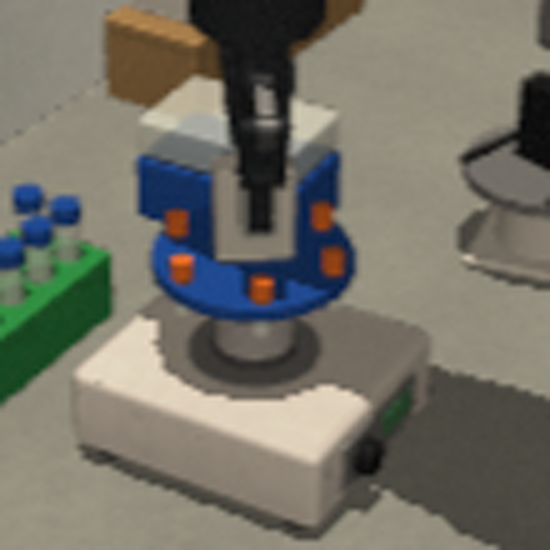

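The carousel sits down on the nose, no dog visible, with about 8 N of load at the expected home height. Releasing and backing off.

Call:
carry_out --motion "0 0 -0.5 0 -1;0 0 -0.5 0 0.2;0 0 -0.5 0 0.2;0 0 -0.5 0 0.2;0 0 -0.5 0 0.2;0 0 -0.5 0 0.2;0 0 -0.5 0 0.2;0 0 -5 0 0.2;0 0 -15 0 0.2;0 0 -35 0 0.2;0 0 -65 0 0.2;0 0 -95 0 0.2;0 0 -115 0 0.2;0 0 -120 0 0.2;0 0 -120 0 0.2"

```text
time_s: 10.8
position: [0.6059, -0.0086, 0.2767]
tcp_rot: [-0.33, 0.944, -0.001, 0.002]
wrist_force: [-0.1, 0.3, -1.0]
finger_gap: 0.0511
```

```bash
python3 - <<'E'
from bench import robot
from h import *
import pickle
o=robot.observe();print(o["time_s"],o["position"].round(4),o["wrist_force"].round(2),o["finger_gap"])
ims=[]
for n in("wrist","side"):
    f=robot.grab_frame(n);pickle.dump(f,open(n+"5.pkl","wb"));ims.append(f["image"])
cv2.imwrite("pics/a5.png",np.hstack([cv2.resize(ims[0],(400,300)),cv2.resize(ims[1][155:245,215:335],(400,300),interpolation=cv2.INTER_CUBIC)]))
from scipy.optimize import least_squares
def fit(n,roi,x0,dim,mina):
    f=pickle.load(open(n+".pkl","rb"));b,_=blobs(f,(3,140,80),(18,255,255),roi,mina);U=np.array([c for c,a in b]);print(U.tolist())
    def res(y):
        x=np.r_[y[:dim],x0[dim:]] if dim<4 else y
        a=x[3]+np.arange(6)*np.pi/3;P=np.c_[x[0]+.05*np.cos(a),x[1]+.05*np.sin(a),np.full(6,x[2])]
        q=proj(f,P);d=np.linalg.norm(U[:,None]-q[None],axis=2);return (U-q[d.argmin(1)]).ravel()
    s=least_squares(res,x0);print(n,s.x.round(4),np.abs(s.fun).max())
fit("wrist5",None,[.605,-.008,.1407,.148],4,30)
fit("side5",(235,180,300,225),[.605,-.008,.1407,.148],4,6)
E
```

```text
10.8 [ 0.6059 -0.0086  0.2767] [-0.08  0.29 -1.  ] 0.05110360967505715
[[244.69, 140.05], [310.54, 140.07], [215.03, 194.41], [340.12, 194.73], [247.52, 244.44], [307.29, 244.47]]
wrist5 [ 0.6053 -0.0088  0.1407  0.1476] 0.17861659084204007
[[284.06, 192.65], [254.67, 193.83], [286.36, 201.5], [255.88, 202.94], [271.9, 206.57]]
side5 [ 0.6057 -0.0075  0.1426  0.1529] 0.3489536087293743
```

View pics/a5.png

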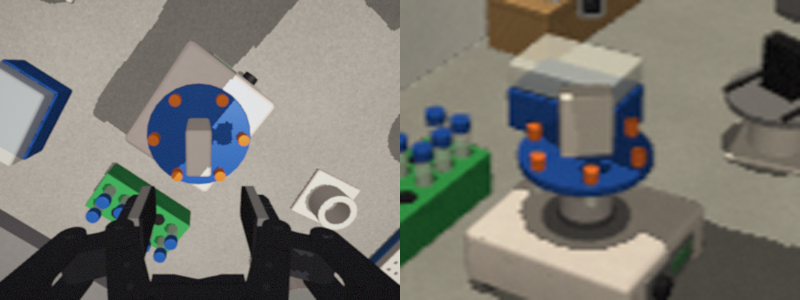

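The carousel is home: cap-ring height 0.1407 (0.0757 in the stand plus the expected 0.065), axis at (0.605, -0.009), and a flat-ring fit within 0.2 px. The robot is clear of it.

```bash
python3 -c "
from bench import robot
print(robot.job_done())"
```

```text
the job is handed in; nothing more can be done
None
```

The blue carousel is fitted to the mixer and released; I handed the job in at about 11 s. No verdict was reported, so success rests on my own checks.

- **What I did:** I read the dog angle from the images at about 0.67 rad and lined the slot up with it before lowering. The slot went straight over the dogs, so no searching turn was needed. Two small sideways corrections of about 1 to 1.5 mm followed the wrist forces on the way down. The load on the mixer at the end, judged from the wrist force, was about 8 N.
- **Height:** the wrist camera puts the carousel 65.0 mm above its height in the stand, exactly the fully-home value. The side camera reads about 2 mm higher, but it measures height poorly.
- **Position:** the wrist camera puts the axis at (0.605, −0.009) and the side camera at (0.606, −0.0075), against about (0.605, −0.008) for the nose.
- **Upright and released:** a flat cap ring fits the wrist image to within 0.2 px. The gripper was open and about 12 cm above.
- **Bystanders:** I did not measure them after the job. Those visible in the last pictures look undisturbed.
- **Disagreement on the way:** the side camera at first disagreed by about 6 mm on the held carousel. I had assumed the wrong height for the cap centres, and correcting it removed most of the gap.

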